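# Fit a selector lever on its splined stem and swing it to the stop

### The job

Refit the loose steel lever on the selector valve: turn it until its splined bore matches the splined stem, slide it fully home onto the seat, then swing it anticlockwise (seen from above) until its arm bears against the stop post, and let go. The stem may stand at any angle near the middle of its travel, so feel for the match with light pressure; never force the lever, and leave the flask, the screwdriver and the small glass test piece where they are.

Things in the scene. Friction and masses are not known exactly. Their poses are not given: they have to be found in the camera images.
- valve: Fixed selector valve. Origin on the worktop under the vertical stem axis, z up. Base plate 8 mm thick, x -65..65, y -60..100 mm; aluminium block 66 x 66 mm, up to 44 mm height, with three brass hose barbs; on it a round steel collar, 42 mm diameter, with a flat top (the seat) 60 mm above the worktop, out of which the splined stem rises.
- seat (a point): Centre of the collar's flat top, on the stem axis, 60 mm above the worktop; axes as the valve's. The hub's underside rests here when home.
- spline_top (a point): Point on the stem axis at the top of its spline teeth, 18 mm above the seat. The teeth, 6.6 mm wide, tips at 15 mm radius, stand every 60 degrees, but one of six is missing. The stem's angle is not measured (this point turns with the valve only): at the start the missing tooth's gap points between 1.0 rad clockwise and 0.7 rad anticlockwise of the valve's +x (from above).
- stem_tip (a point): Top of the stem, 38 mm above the seat. Round core of 22 mm diameter, its last 6 mm tapering to 12 mm diameter. The stem turns against a friction of about 0.2 N m: it stays where left and is not turned by light rubbing on its teeth. Its travel reaches beyond all that is needed here.
- stop_post (a point): Upright steel post, 10 mm diameter, top 82 mm above the worktop, 92 mm from the stem axis, 68 degrees anticlockwise from the valve's +x. The point is on its axis, 65 mm above the worktop. The fitted arm touches it when it points 60 degrees (1.047 rad) anticlockwise from the valve's +x.
- lever: Loose steel lever, 0.2 to 0.35 kg, lying flat. Origin: bore axis at the underside; z up, x along the arm. Hub: round, 46 mm diameter, 30 mm high, with two flats parallel to the arm, 50 mm apart (at y = -25 and 25 mm, 24 mm long, full height). The arm is hollow and light: the mass centre lies within the hub.
- hub_grip (a point): On the bore axis, 24 mm above the lever's underside: a good height to grasp the hub across its flats from above.
- bore_mouth (a point): Bore centre at the underside. Inner teeth leave a 24 mm round hole with slots for the stem's teeth, through the whole hub; the slot on the arm's side (+x) is blanked. So the lever goes home only with its arm along the gap of the stem's missing tooth, within about 4 degrees; elsewhere it rides on the tooth tops, 18 mm above home. Once on, it turns the stem with it.
- lever_mark (a point): Middle of the lever's arm, 110 mm from the bore axis, 5 mm above the underside. The arm is 16 mm wide, 10 mm thick, flush with the underside, and ends at 138 mm; at 130 mm stands an upright black knob of 18 mm diameter, top 37 mm above the underside.
- gel_flask: Bystander: 50 ml conical flask of pink solution, 51 mm diameter, 76 mm high; origin at the centre of its underside.
- screwdriver: Bystander: small blue-handled screwdriver lying down, 103 mm long along its y axis; origin below its middle.
- test_block: Bystander: small glass test piece in its clear case, 26 x 44 x 14 mm; origin at the centre of its underside.
Mind the look-alikes: they are no part of the job. What is shaped like the lever but red or turquoise is not meant.

How it is judged:
On the way, in this order (a step that is already met when the one before it is completed fails the run):
1. the lever is fully home on the splined stem: its underside within 2.5 mm of the seat, centred and level (z of lever in the frame of valve below 0.0625 m and horizontal distance between lever and seat below 0.003 m and angle between lever's own z axis and vertical below 0.06 rad), for 0.2 s.
2. the seated lever has been swung to the stop post (all of step 1 and x of lever_mark in the frame of valve below 0.061 m and y of lever_mark in the frame of valve above 0.085 m), for 0.2 s.
At the end, for the whole second after the job is handed in: The lever is at rest, home on the stem: underside less than 2.5 mm above the seat, bore axis within 3 mm of the stem axis, tilted less than 0.06 rad; and its arm is against the stop post, to within about 3.5 degrees (all of step 2 and linear speed of lever below 0.01 m/s and angular speed of lever below 0.05 rad/s); the robot touches nothing.
It fails at once if the lever or the robot presses on the valve, its stem or its post with more than 40 N in all (contact force between valve and anything else above 40 N).
It fails at once if the flask, the screwdriver or the test piece is moved by more than 20 mm (distance of any of gel_flask, screwdriver, test_block from where it was at the start of the episode above 0.02 m).
It also fails if it takes over 67 s, if anything falls off the work surface, if the arm or the gripper's body presses on something with over 40 N, if the wrist force passes 120 N, or if a joint passes its speed limit or range.

### The arm

A 6-joint arm with a two-finger parallel gripper is mounted at the origin on the work surface; the furniture and walls round the work are solid. World frame = base frame: x ahead of the robot, y to its left, z up, the work surface at z = 0. Lengths are in m, angles in rad, forces in N, time in s.
With the tool pointing down it reaches from about 0.3 to 0.875 m from the base axis. Payload 6.4 kg.
Tool frame: the origin (TCP) lies between the finger pads; the fingertips stand robot.nose_length ahead of it and the grasp point (between the pads) lies 5 mm behind it (robot.nose_length is the distance from the TCP to the fingertips, in m); z points along the fingers, y is the direction in which the jaws open and shut (so a half turn about z gives the same grasp; the last joint's range is limited). The gripper opens to 88 mm and grips with 3 to 60 N. Pads are 18 mm wide; open, the fingers measure 123 mm over their backs; the gripper's body (75 mm by 187 mm) begins 45 mm behind the grasp point.
Start: joints at [-0.206, 0.181, 1.607, -0, 1.354, -0.206], TCP at [0.575, 0, 0.253] pointing down, gripper open.
Joint ranges: [-2.99, 2.99], [-0.89, 2.07], [0.3, 2.58], [-1.14, 4.28], [0, 2.63], [-3.12, 3.12]. Speed limits (rad/s): [2.57, 2.57, 3.01, 3.14, 3.14, 3.14].

### API

Orientations are given as a unit quaternion [x, y, z, w].
In Python, from bench import robot gives the robot as it stands. Calls block until the motion is done:
- robot.move_ptp(position, orientation): joint-space move of the TCP to a pose.
- robot.line_to(position, frame=None, max_speed=0.15, threshold=None): straight line of the TCP; frame=None keeps the orientation; max_speed is the mean speed in m/s. With threshold (N) it stops when the force on the tool has changed by that much, and returns True; else False.
- robot.move_j(angles): joint-space move.
- robot.set_gripper(opening, f_grip=None): finger opening in m; f_grip is the grip in N (None keeps the last); returns when the fingers have stopped.
- robot.sleep(seconds).
- robot.ik(position, orientation): joint angles nearest the present ones, or None.
- robot.read_state(): the state.
- robot.grab_frame(name): name is "scene" or "side" or "wrist"; returns a dict with "img" (420x560x3 uint8, red, green, blue), "camera_matrix" (3x3 intrinsics, pixels), "eye" and "rotation" of the camera in the world. Camera axes: x right, y down, z forward; pixel columns grow to the right and rows downward; lengths in m; the calibration is good to about 2 mm. The wrist camera is an equidistant fisheye: a pixel r from the principal point sees the ray r / f radians off the axis. A picture is of the moment at which its call begins. There is no depth.
A pose or a line that the arm cannot do raises robot.Unreachable and nothing moves.
- robot.job_done(): hands the job in, once; it reports no verdict.
The state is a dict: "clock": time; "qpos": joint angles; "dq": joint speeds; "joint_torque": joint torques, N m; "tool_pos": TCP position; "eef_rot": TCP orientation; "ft_force": force on the tool from outside, world axes, zero at the start; "wrist_torque": the same for the moment, N m; "finger_gap": finger opening in m.
Only numpy, scipy, OpenCV 4.12 (cv2) and the standard library are available. Lean on these libraries where they do the work, as an engineer would, in place of code of your own. Each camera call takes 0.05 s, during which the arm holds its last target.

## Working session

There is one attempt and no reset: what is moved stays moved. The work goes in short steps, each a Python script; the robot and the scene stay as the last script left them, time stands still between calls to the robot, and variables do not carry over. Pictures are saved under pics/ and viewed, and the job is handed in when it is done.

```bash
ls; mkdir -p pics; python3 - <<'E'
from bench import robot
import cv2,numpy as np
for n in ["scene","side","wrist"]:
    f=robot.grab_frame(n)
    cv2.imwrite(f"pics/{n}0.png",f["img"][:,:,::-1])
    print(n,np.round(f["camera_matrix"],1).tolist(),np.round(f["eye"],3),np.round(f["rotation"],3).tolist())
s=robot.read_state();print(s["clock"],s["tool_pos"],s["eef_rot"],s["finger_gap"],robot.nose_length)
E
```

```text
pics
scene [[494.5, 0.0, 275.4], [0.0, 494.5, 215.3], [0.0, 0.0, 1.0]] [-0.347  0.572  1.301] [-0.48, 0.814, -0.279, 0.17]
side [[448.7, 0.0, 281.2], [0.0, 448.7, 209.0], [0.0, 0.0, 1.0]] [ 0.427 -0.92   0.648] [0.857, -0.032, 0.022, -0.515]
wrist [[325.2, 0.0, 277.1], [0.0, 325.2, 210.2], [0.0, 0.0, 1.0]] [0.574 0.072 0.383] [0.99, 0.001, -0.0, 0.141]
0.15 [5.74629611e-01 8.85161181e-05 2.52047693e-01] [ 7.07091426e-01  7.07121842e-01 -3.56658685e-04 -5.36988968e-04] 0.088075775842119 0.014
```

View pics/scene0.png

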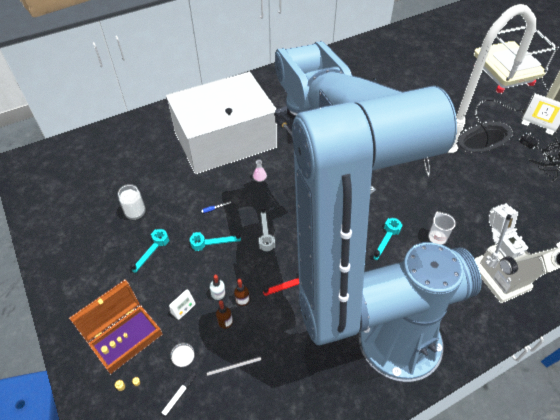

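View pics/side0.png

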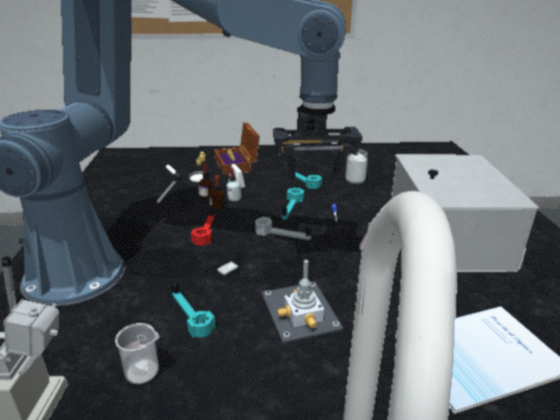

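View pics/wrist0.png

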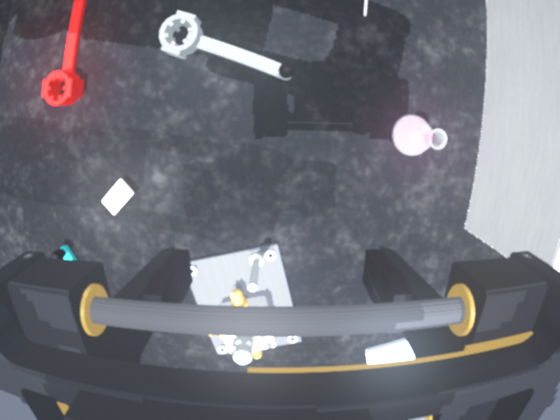

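The steel (grey) lever is at scene (267,243), side (264,226) and wrist (180,35). The look-alikes are the turquoise ones at scene (160,237), (197,241), (393,225) and the red one at side (203,235). The valve is at side (305,300). I'll enlarge these to confirm.

```bash
python3 - <<'E'
import cv2,numpy as np
w=cv2.imread("pics/wrist0.png");s=cv2.imread("pics/side0.png")
cv2.imwrite("pics/c1.png",cv2.resize(w[0:150,140:340],None,fx=4,fy=4,interpolation=cv2.INTER_CUBIC))
cv2.imwrite("pics/c2.png",cv2.resize(s[200:350,220:380],None,fx=4,fy=4,interpolation=cv2.INTER_CUBIC))
E
cat > h.py <<'E'
import numpy as np,cv2
from scipy.spatial.transform import Rotation as R
def ray(f,u,v,wrist=False):
    K=f["camera_matrix"];x=(u-K[0,2])/K[0,0];y=(v-K[1,2])/K[1,1]
    if wrist:
        r=np.hypot(x,y);d=np.array([x/r*np.sin(r),y/r*np.sin(r),np.cos(r)])
    else: d=np.array([x,y,1.])
    return rot(f)@d
def rot(f):
    r=np.asarray(f["rotation"]);return R.from_quat(r).as_matrix() if r.size==4 else r
def at_z(f,u,v,z,wrist=False):
    d=ray(f,u,v,wrist);e=np.asarray(f["eye"]);return e+d*(z-e[2])/d[2]
def proj(f,p,wrist=False):
    c=rot(f).T@(np.asarray(p)-f["eye"]);K=f["camera_matrix"]
    if wrist:
        t=np.arctan2(np.hypot(c[0],c[1]),c[2]);h=np.hypot(c[0],c[1]);x,y=t*c[0]/h,t*c[1]/h
    else:x,y=c[0]/c[2],c[1]/c[2]
    return np.array([K[0,0]*x+K[0,2],K[1,1]*y+K[1,2]])
def meta(f): return dict(camera_matrix=f["camera_matrix"],eye=np.array(f["eye"]),rotation=np.array(f["rotation"]))
E
python3 - <<'E'
from bench import robot
from h import *
w=robot.grab_frame("wrist");s=robot.grab_frame("side")
print("hub w",at_z(w,180,34,.03,True),"s",at_z(s,264,219,.03))
print("knob w",at_z(w,286,71,.037,True),"s",at_z(s,308,229,.037))
print("stem tip w",at_z(w,254,262,.098,True),"s",at_z(s,306,262,.098))
E
```

```text
hub w [0.46725461 0.1719464  0.03      ] s [0.46744124 0.18214259 0.03      ]
knob w [0.58369344 0.12314926 0.037     ] s [0.58214775 0.10705711 0.037     ]
stem tip w [ 0.55222499 -0.06283057  0.098     ] s [ 0.54440735 -0.13290968  0.098     ]
```

View pics/c1.png

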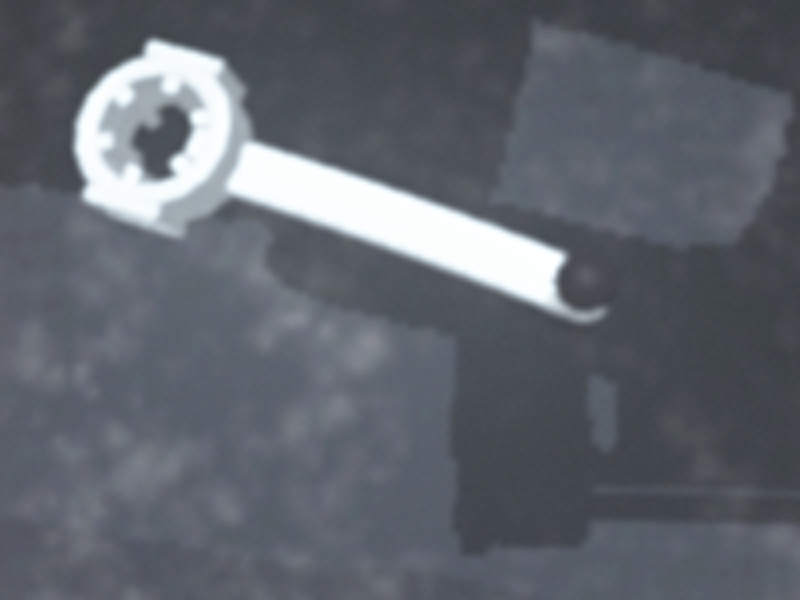

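View pics/c2.png

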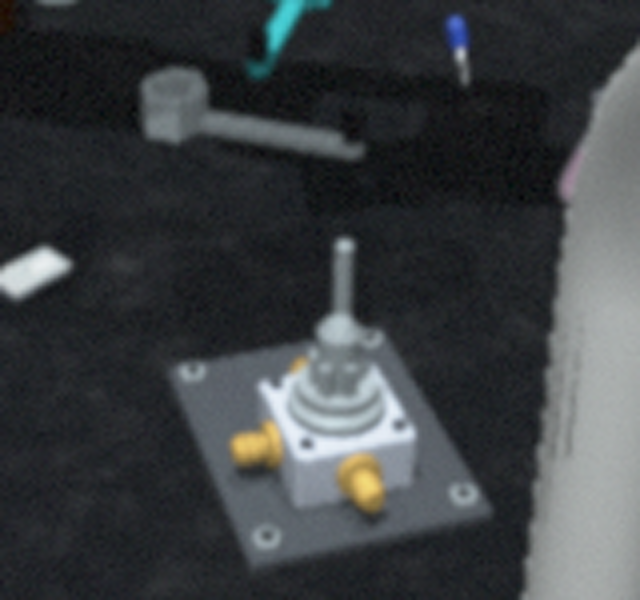

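```bash
python3 - <<'E'
from bench import robot
from h import *
import pickle
q=robot.read_state()["eef_rot"]
robot.move_ptp([0.52,0.06,0.27],q)
f=robot.grab_frame("wrist");cv2.imwrite("pics/w1.png",f["img"][:,:,::-1]);a=meta(f)
robot.move_ptp([0.545,-0.24,0.27],q)
f=robot.grab_frame("wrist");cv2.imwrite("pics/w2.png",f["img"][:,:,::-1]);b=meta(f)
pickle.dump((a,b,meta(robot.grab_frame("side"))),open("m.pkl","wb"))
print(robot.read_state()["clock"])
for n in("w1","w2"):
    i=cv2.imread(f"pics/{n}.png")[60:260,140:420]
    cv2.imwrite(f"pics/{n}c.png",cv2.resize(i,None,fx=2.8,fy=2.8,interpolation=cv2.INTER_CUBIC))
E
```

```text
1.975
```

View pics/w1.png

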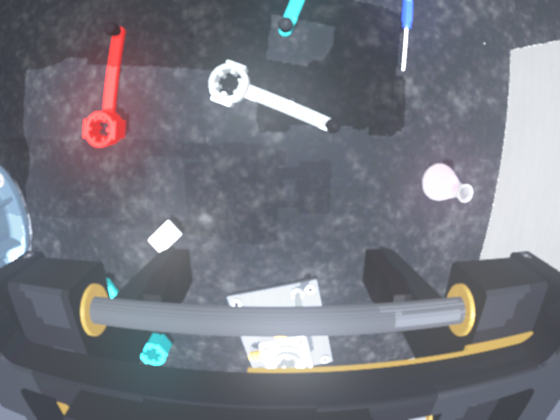

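View pics/w2.png

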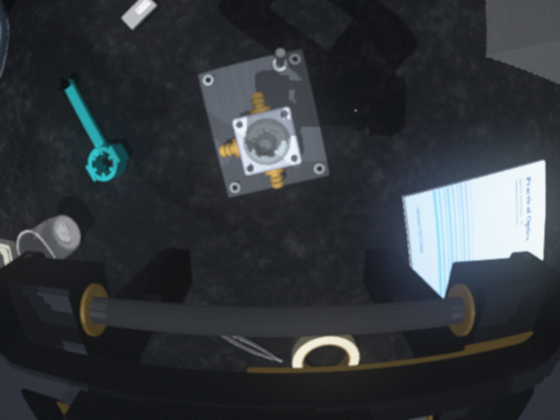

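```bash
python3 - <<'E'
import cv2
i=cv2.imread("pics/w1.png")[50:145,195:355];cv2.imwrite("pics/c3.png",cv2.resize(i,None,fx=5,fy=5,interpolation=cv2.INTER_CUBIC))
i=cv2.imread("pics/w2.png")[40:205,190:340];cv2.imwrite("pics/c4.png",cv2.resize(i,(600,600*165//150//1)[:2] if 0 else None,fx=3.6,fy=3.6,interpolation=cv2.INTER_CUBIC))
i=cv2.imread("pics/w2.png")[110:180,225:310];cv2.imwrite("pics/c5.png",cv2.resize(i,None,fx=8,fy=8,interpolation=cv2.INTER_CUBIC))
E
```

```text
(no output)
```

View pics/c3.png

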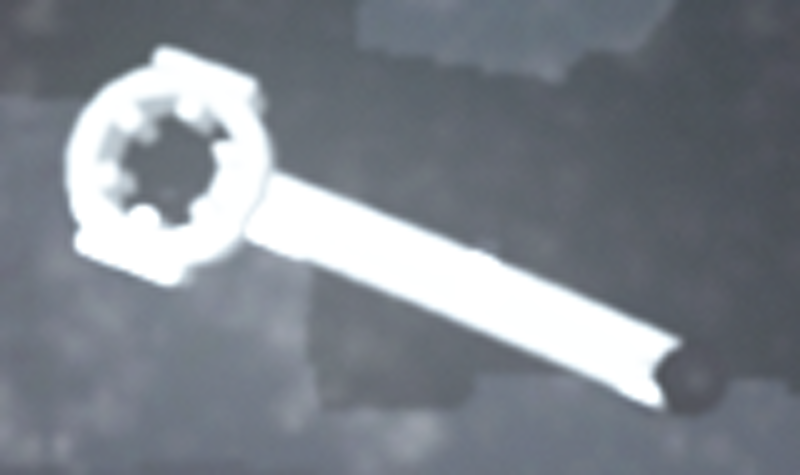

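View pics/c4.png

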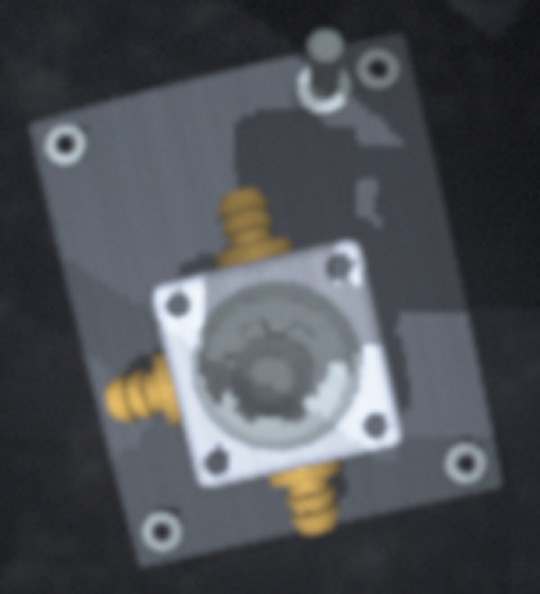

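View pics/c5.png

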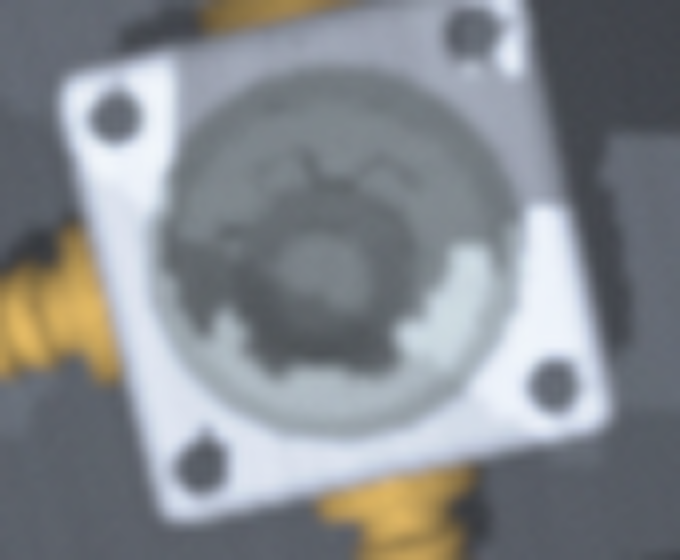

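```bash
cat > fit.py <<'E'
from h import *
import pickle
from scipy.optimize import least_squares
a,b,s=pickle.load(open("m.pkl","rb"))
P4=lambda x,y:(x/3.6+190,y/3.6+40); P2=lambda x,y:(x/4+220,y/4+200)
mm=1e-3
V=[((-65,100,8),P4(30,125)),((65,100,8),P4(405,35)),((65,-60,8),P4(502,488)),((-65,-60,8),P4(140,567)),((34.46,85.3,82),P4(325,45)),((-33,33,44),P4(153,292)),((33,33,44),P4(357,242)),((33,-33,44),P4(402,440)),((-33,-33,44),P4(205,487)),((0,0,98),(322/8+225,265/8+110))]
S=[((-65,100,8),P2(170,372)),((65,100,8),P2(378,333)),((65,-60,8),P2(492,512)),((-65,-60,8),P2(252,566)),((34.46,85.3,82),P2(344,243)),((0,0,98),P2(338,320))]
def w(p,q): 
    c,sn=np.cos(p[2]),np.sin(p[2]);q=np.array(q)*mm;return np.array([p[0]+c*q[0]-sn*q[1],p[1]+sn*q[0]+c*q[1],q[2]])
def res(p,L,f,wr):return np.concatenate([proj(f,w(p,q),wr)-u for q,u in L])
for n,fn in (("w",lambda p:res(p,V,b,True)),("s",lambda p:res(p,S,s,False)),("ws",lambda p:np.r_[res(p,V,b,True),res(p,S,s,False)])):
    r=least_squares(fn,[.545,-.14,.24],loss="soft_l1");print("valve",n,r.x.round(4),np.round(fn(r.x),1))
P3=lambda x,y:(x/5+195,y/5+50)
h=at_z(a,*P3(168,163),.03,True);k=at_z(a,*P3(692,378),.037,True);m1=at_z(a,*P3(265,206),.01,True);m2=at_z(a,*P3(671,375),.01,True)
print(h,k,np.linalg.norm((k-h)[:2]),m1,m2,np.degrees(np.arctan2(*(k-h)[1::-1])),np.degrees(np.arctan2(*(m2-m1)[1::-1])))
print("side hub",at_z(s,*P2(174,84),.03))
d=m2-m1;n=np.array([-d[1],d[0]])/np.hypot(*d[:2]);print("hub off arm line",n@(h-m1)[:2])
E
python3 fit.py
```

```text
valve w [ 0.5341 -0.1922  0.2271] [-1.2 -0.9 -0.1 -1.6  0.9 -0.2 -0.3  0.7  0.5  0.  -1.6 -1.6  0.8 -1.7
  1.3  1.6 -1.8  1.6  0.1  2.3]
valve s [ 0.5337 -0.1975  0.2278] [-1.4 -0.8  0.5 -1.5  0.7 -0.  -0.4  0.3 -0.1  0.4  0.2  0.6]
valve ws [ 0.5341 -0.1927  0.2274] [-1.2 -0.5 -0.1 -1.2  0.9  0.2 -0.2  1.1  0.5  0.5 -1.6 -1.1  0.8 -1.3
  1.3  2.  -1.7  2.1  0.1  2.9 -1.3 -2.2  0.4 -2.7  0.4 -1.7 -0.4 -1.6
 -0.2 -0.9  0.2 -0.8]
[0.465001  0.1747722 0.03     ] [0.58300835 0.12577558 0.037     ] 0.1277748209838936 [0.48532482 0.16586973 0.01      ] [0.5825622  0.12581046 0.01      ] -22.548210925664254 -22.390386077336615
side hub [0.46555311 0.1708276  0.03      ]
hub off arm line 0.0004896620655012874
```

```bash
python3 - <<'E'
from bench import robot
from h import *
import pickle
M={}
q0=R.from_quat([.70710678,.70710678,0,0])
for n,yaw,p in (("A",0,[0.534,-0.265,0.23]),("B",np.pi,[0.534,-0.115,0.23])):
    robot.move_ptp(p,(R.from_euler("z",yaw)*q0).as_quat());robot.sleep(.2)
    f=robot.grab_frame("wrist");cv2.imwrite(f"pics/v{n}.png",f["img"][:,:,::-1]);M[n]=meta(f)
    st=robot.read_state();print(st["clock"],st["tool_pos"],st["qpos"],st["ft_force"],f["eye"])
    i=cv2.imread(f"pics/v{n}.png")[30:260,140:420];cv2.imwrite(f"pics/v{n}c.png",cv2.resize(i,None,fx=2.5,fy=2.5,interpolation=cv2.INTER_CUBIC))
pickle.dump(M,open("m2.pkl","wb"))
E
```

```text
2.5333 [ 0.53499613 -0.26460995  0.2315929 ] [-6.58084478e-01  2.45894749e-01  1.57327149e+00  1.90080169e-04
  1.31992663e+00 -6.59259924e-01] [-0.03511989  0.61932605  0.11832721] [ 0.53445428 -0.19208945  0.36304035]
5.6167 [ 0.53400862 -0.1150565   0.22999877] [-4.29573964e-01  1.38490292e-01  1.70293176e+00  1.02720810e-05
  1.30017138e+00  2.71202619e+00] [0.23914363 0.81616499 0.93490912] [ 0.53373368 -0.18594241  0.36141389]
```

View pics/vAc.png

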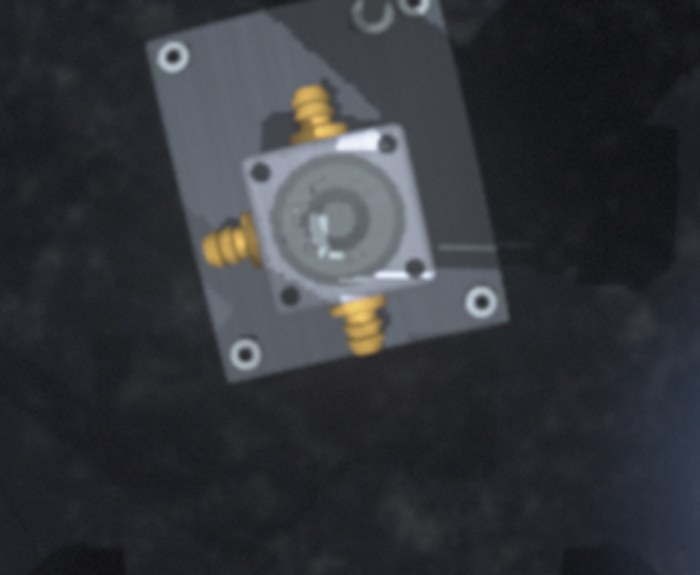

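View pics/vBc.png

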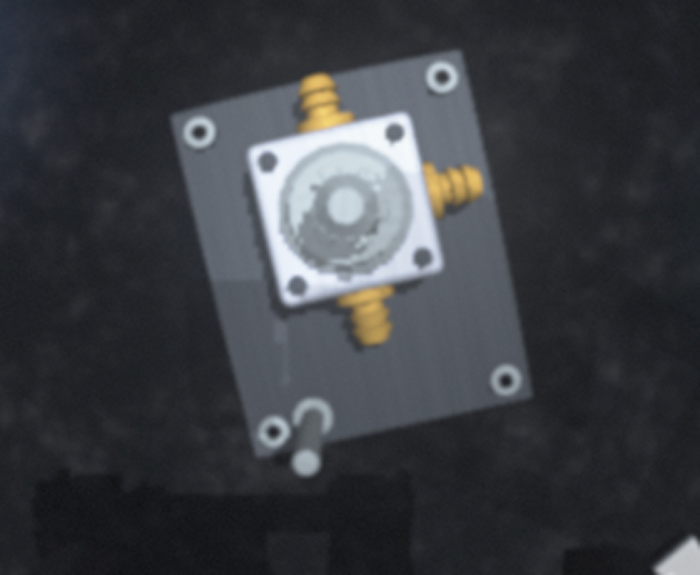

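```bash
cat > fit2.py <<'E'
from h import *
import pickle
from scipy.optimize import least_squares
M=pickle.load(open("m2.pkl","rb"))
P=lambda x,y:(x/2.5+140,y/2.5+30)
def w(p,q):
    c,sn=np.cos(p[2]),np.sin(p[2]);q=np.array(q)*1e-3;return np.array([p[0]+c*q[0]-sn*q[1],p[1]+sn*q[0]+c*q[1],q[2]])
A=[((-65,100,8),(145,43)),((65,-60,8),(508,322)),((-65,-60,8),(229,382)),((-33,33,44),(243,160)),((33,33,44),(402,125)),((33,-33,44),(436,277)),((-33,-33,44),(280,313)),((0,0,98),(340,217)),((0,0,60),(337,220))]
B=[((65,-60,8),(170,115)),((-65,-60,8),(460,50)),((-65,100,8),(532,398)),((65,100,8),(258,458)),((33,-33,44),(247,148)),((-33,-33,44),(408,112)),((-33,33,44),(443,268)),((33,33,44),(285,307)),((0,0,98),(346,205)),((0,0,60),(345,210)),((34.46,85.3,82),(306,462))]
for n,L in(("A",A),("B",B)):
    fn=lambda p:np.concatenate([proj(M[n],w(p,q),True)-P(*u) for q,u in L])
    r=least_squares(fn,[.534,-.19,.227],loss="soft_l1");print(n,r.x.round(4),fn(r.x).reshape(-1,2).round(1).tolist())
    # allow camera orientation bias
    def f2(p):
        m=dict(M[n]);m["rotation"]=(R.from_matrix(rot(m))*R.from_rotvec(p[3:6])).as_quat()
        return np.concatenate([np.concatenate([proj(m,w(p,q),True)-P(*u) for q,u in L]),p[3:6]*100])
    r=least_squares(f2,[.534,-.19,.227,0,0,0]);print(n,r.x.round(4),np.abs(r.fun).max())
E
python3 fit2.py; python3 - <<'E'
import cv2
for n,(x,y) in dict(A=(275,117),B=(278,113)).items():
    i=cv2.imread(f"pics/v{n}.png")[y-35:y+35,x-35:x+35]
    cv2.imwrite(f"pics/t{n}.png",cv2.convertScaleAbs(cv2.resize(i,None,fx=8,fy=8,interpolation=cv2.INTER_CUBIC),alpha=1.4,beta=-30))
E
```

```text
A [ 0.5342 -0.1918  0.2262] [[-0.6, -1.2], [1.6, -0.3], [-0.5, 0.9], [-2.3, -1.1], [0.7, -2.3], [1.6, 2.3], [-1.4, 2.5], [-0.3, 0.7], [0.9, -0.5]]
A [ 5.343e-01 -1.906e-01  2.251e-01  3.300e-03  3.000e-04  1.000e-04] 2.39351289090294
B [ 0.5329 -0.1915  0.2284] [[-0.9, -0.1], [0.5, -1.2], [1.1, 0.1], [-0.9, 0.9], [-1.7, -0.5], [0.8, -1.5], [1.6, 1.8], [-1.0, 1.0], [0.0, 0.1], [0.3, -1.0], [-0.1, 0.5]]
B [ 5.328e-01 -1.914e-01  2.274e-01 -3.000e-04  1.000e-04  0.000e+00] 1.8000167120353012
```

View pics/tA.png

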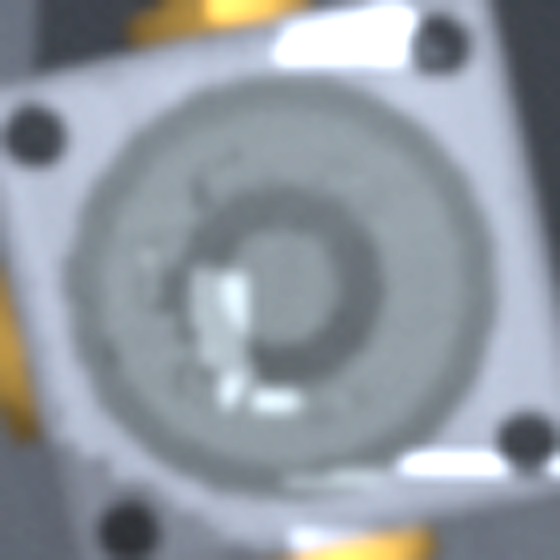

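View pics/tB.png

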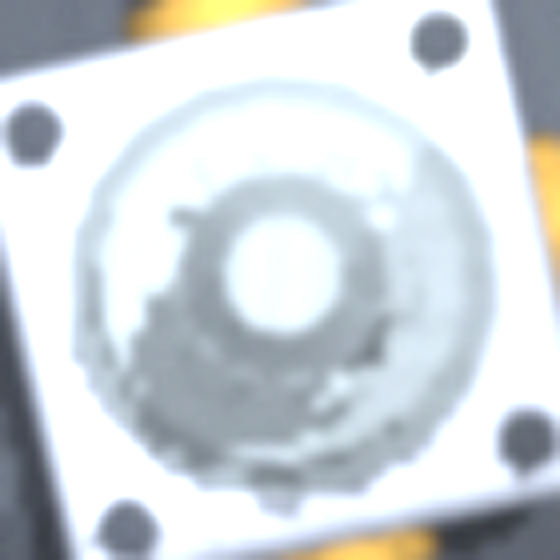

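```bash
python3 - <<'E'
from h import *
import pickle
_,b,_=pickle.load(open("m.pkl","rb"))
im=cv2.imread("pics/w2.png");im=cv2.resize(im[105:180,228:308],None,fx=5,fy=5,interpolation=cv2.INTER_CUBIC)
im=cv2.convertScaleAbs(im,alpha=1.5,beta=-60)
c=np.array([.5335,-.1905])
# shift so the stem tip matches
tip=np.array([322/8+225,265/8+110]);sh=tip-proj(b,[*c,.098],True);print(sh)
out=[im]
for g in(-15,0,15):
    k=im.copy()
    for i in range(1,6):
        t=np.radians(g+60*i);e=np.array([np.cos(t),np.sin(t)]);n=np.array([-e[1],e[0]])
        pts=[proj(b,[*(c+e*r+n*s),.078],True)+sh for r,s in((.0105,-.0033),(.015,-.0033),(.015,.0033),(.0105,.0033))]
        cv2.polylines(k,[np.int32((np.array(pts)-[228,105])*5+2)],True,(0,0,255),1)
    out.append(k)
cv2.imwrite("pics/ov.png",np.vstack([np.hstack(out[:2]),np.hstack(out[2:])]))
E
```

```text
[ 0.50565505 -0.55961401]
```

View pics/ov.png

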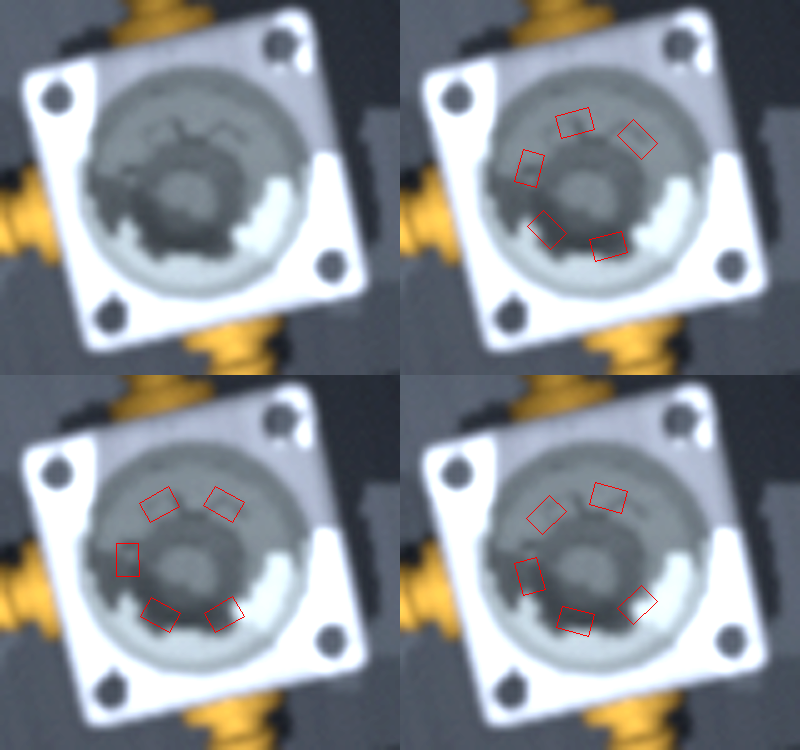

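```bash
cat >> h.py <<'E'
q0=R.from_quat([.70710678,.70710678,0,0])
def quat(psi): return (R.from_euler("z",psi)*q0).as_quat()
E
python3 - <<'E'
from bench import robot
from h import *
import pickle
psi=np.radians(-22.5-90)
s=robot.read_state()["qpos"]
j=robot.ik([.464,.175,.15],quat(psi));print(j)
robot.move_ptp([.464,.175,.15],quat(psi));robot.sleep(.2)
f=robot.grab_frame("wrist");cv2.imwrite("pics/L1.png",f["img"][:,:,::-1]);pickle.dump(meta(f),open("m3.pkl","wb"))
st=robot.read_state();print(st["clock"],st["tool_pos"],st["qpos"])
E
```

```text
[ 1.20820176e-01  1.26977695e-01  1.89339655e+00 -4.44089210e-16
  1.12121841e+00  2.08431558e+00]
7.05 [0.46467035 0.17418188 0.15026274] [ 1.19020759e-01  1.26970983e-01  1.89278793e+00 -9.45313485e-05
  1.12124968e+00  2.08448840e+00]
```

View pics/L1.png

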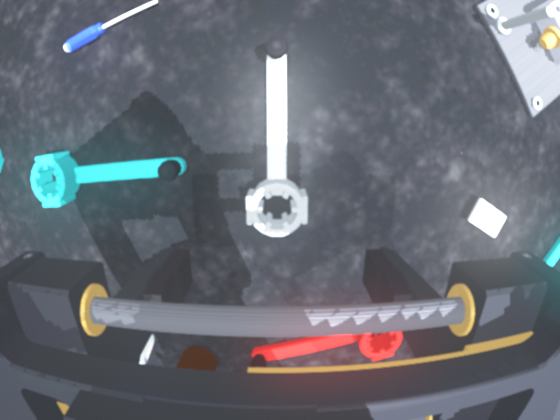

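```bash
python3 - <<'E'
import cv2
i=cv2.imread("pics/L1.png")[30:250,227:327];i=cv2.resize(i,None,fx=5.4,fy=5.4,interpolation=cv2.INTER_CUBIC)
cv2.imwrite("pics/L1c.png",i[640:1188]);cv2.imwrite("pics/L1d.png",i[:500])
E
```

```text
(no output)
```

View pics/L1c.png

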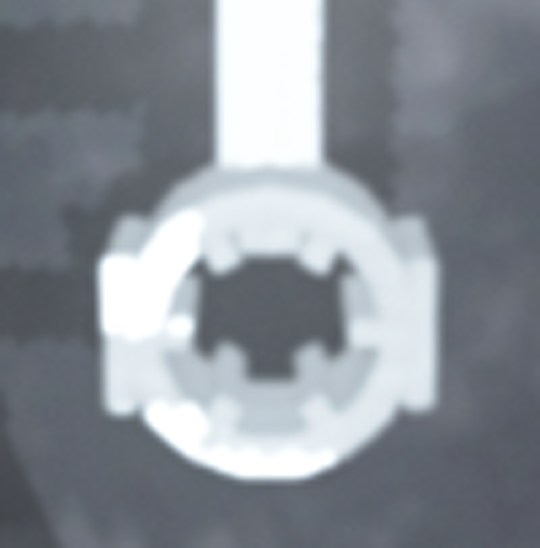

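View pics/L1d.png

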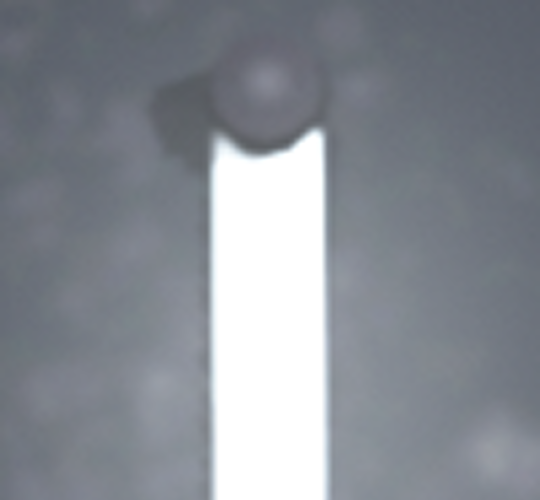

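```bash
python3 - <<'E'
from h import *
import pickle
f=pickle.load(open("m3.pkl","rb"))
h=at_z(f,277,210.5,.03,True);k=at_z(f,276.6,45.7,.037,True);print(h,k,np.hypot(*(k-h)[:2]),np.degrees(np.arctan2(*(k-h)[1::-1])))
m=at_z(f,227+269/5.4,30+640/5.4+100/5.4,.01,True);print(m,np.degrees(np.arctan2(*(m-h)[1::-1])))
E
```

```text
[0.46344712 0.17507183 0.03      ] [0.58260436 0.12586417 0.037     ] 0.1289179661358001 -22.438867536057185
[0.49337146 0.16279786 0.01      ] -22.301811034538733
```

```bash
python3 - <<'E'
from bench import robot
from h import *
psi=np.radians(-22.4-90);P=[.4635,.1753]
robot.set_gripper(.072,35)
robot.move_ptp([*P,.07],quat(psi))
print(robot.line_to([*P,.019],max_speed=.08,threshold=8))
s=robot.read_state();print(s["clock"],s["tool_pos"],s["ft_force"])
robot.set_gripper(0.0,35)
s=robot.read_state();print(s["finger_gap"],s["ft_force"],s["wrist_torque"])
robot.line_to([*P,.14],max_speed=.15)
robot.sleep(.2);s=robot.read_state();print(s["clock"],s["finger_gap"],s["ft_force"],s["wrist_torque"],s["tool_pos"])
f=robot.grab_frame("wrist");cv2.imwrite("pics/g1.png",f["img"][:,:,::-1])
E
```

```text
False
8.6833 [0.46384937 0.17534955 0.01927723] [ 1.45404715 -0.28659837 -0.35196415]
0.04992343749631036 [-0.17445226 -0.9174181   3.2766989 ] [ 0.05947678  0.21056028 -0.03202742]
10.3 0.05000750875494376 [ 0.55363976 -0.51648434 -3.30095695] [ 0.10256236  0.1659606  -0.01363835] [0.46281793 0.17518988 0.13894322]
```

View pics/g1.png

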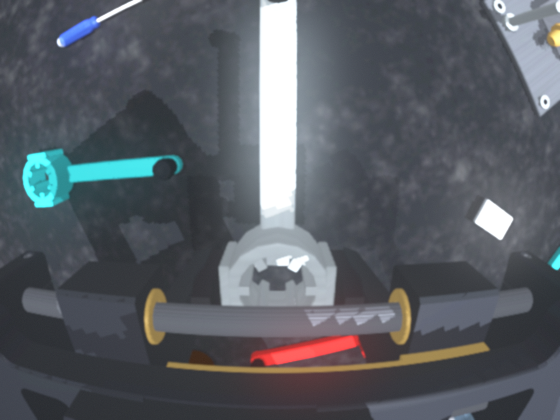

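```bash
python3 - <<'E'
from bench import robot
from h import *
robot.move_ptp([.5335,-.191,.135],quat(-np.pi/2));robot.sleep(.3)
s=robot.read_state();print(s["clock"],s["tool_pos"],s["qpos"],s["ft_force"],s["wrist_torque"])
for n in("wrist","side"):
    f=robot.grab_frame(n);cv2.imwrite(f"pics/p_{n}.png",f["img"][:,:,::-1])
a=cv2.imread("pics/p_wrist.png")[200:340,200:360];b=cv2.imread("pics/p_side.png")[210:350,230:390]
cv2.imwrite("pics/p.png",np.hstack([cv2.resize(x,(400,350),interpolation=cv2.INTER_CUBIC) for x in(a,b)]))
E
```

```text
12.0417 [ 0.53368481 -0.19024873  0.13507597] [-5.51896838e-01  2.95426800e-01  1.72370027e+00  3.71636777e-05
  1.12238356e+00  1.01773842e+00] [ 0.26739672 -0.1395724  -3.09856845] [0.06305551 0.1737417  0.01055397]
```

View pics/p.png

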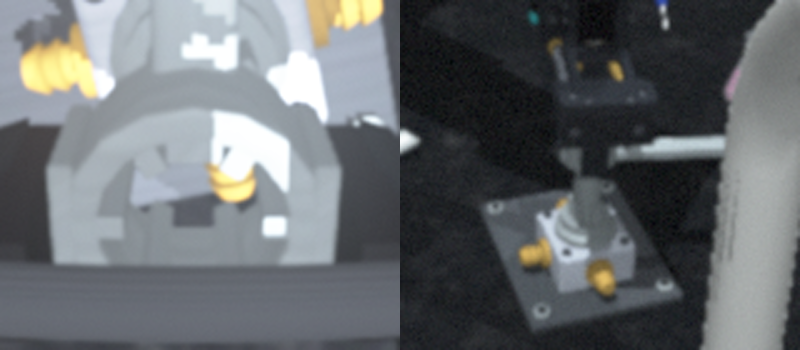

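```bash
python3 - <<'E'
from bench import robot
from h import *
def st(t):
    s=robot.read_state();print(t,round(s["clock"],2),s["tool_pos"].round(4),np.round(s["ft_force"],2),np.round(s["wrist_torque"],3))
st("a")
r=robot.line_to([.5335,-.191,.100],max_speed=.03,threshold=5);st(r)
if not r:
    r=robot.line_to([.5335,-.191,.088],max_speed=.015,threshold=5);st(r)
f=robot.grab_frame("side");cv2.imwrite("pics/p2.png",cv2.resize(f["img"][210:350,230:390,::-1],None,fx=4,fy=4,interpolation=cv2.INTER_CUBIC))
E
```

```text
a 12.14 [ 0.5336 -0.1906  0.1351] [ 0.53 -0.36 -2.42] [0.086 0.128 0.041]
False 13.46 [ 0.5336 -0.1911  0.1001] [-0.03 -1.17 -3.21] [-0.129  0.171 -0.052]
True 13.91 [ 0.5334 -0.1911  0.0948] [ 2.57 -1.74 -2.86] [-0.229 -0.162 -0.071]
```

View pics/p2.png

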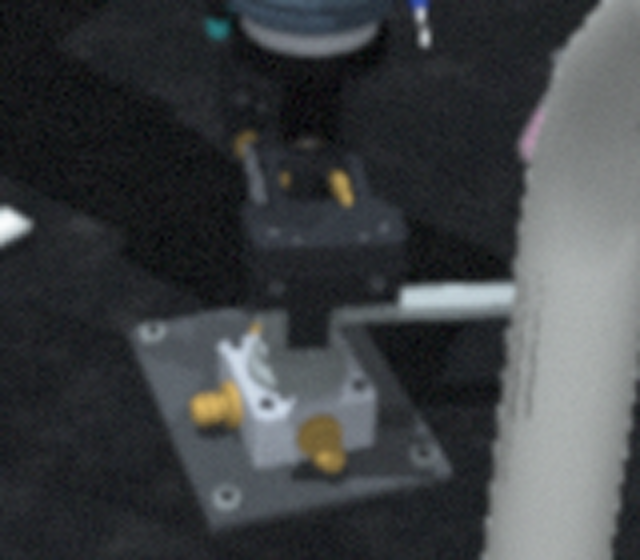

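```bash
cat > seat.py <<'E'
from bench import robot
from h import *
F0=np.array([.3,-.5,-3.0]);T0=np.array([.05,.16,0])
def avg(n=4):
    a=[]
    for _ in range(n):
        robot.sleep(.03);s=robot.read_state();a.append(np.r_[s["ft_force"]-F0,s["wrist_torque"]-T0,s["tool_pos"]])
    return np.mean(a,0),s["clock"]
def show(t,a,c,cmd):print(t,round(c,2),"F",a[:3].round(1),"T",a[3:6].round(2),"pos",a[6:].round(4),"cmd",np.round(cmd,4))
E
python3 - <<'E'
from seat import *
x,y,z,psi=.5335,-.191,.0948,-np.pi/2
for i in range(8):
    a,c=avg();show(i,a,c,[x,y,z])
    if a[2]>9: break
    x+=np.clip(.00015*a[0],-.0005,.0005);y+=np.clip(.00015*a[1],-.0005,.0005)
    if a[2]<5: z-=.001
    robot.line_to([x,y,z],max_speed=.01,threshold=8)
a,c=avg();show("e",a,c,[x,y,z])
E
```

```text
0 14.09 F [ 2.3 -1.9  0.1] T [-0.35 -0.4  -0.03] pos [ 0.5333 -0.1911  0.0948] cmd [ 0.5335 -0.191   0.0948]
1 14.52 F [-1.1 -2.2  0.5] T [-0.45  0.06 -0.04] pos [ 0.5335 -0.1914  0.0936] cmd [ 0.5338 -0.1913  0.0938]
2 14.91 F [-0.6 -2.4  0.2] T [-0.44  0.09 -0.07] pos [ 0.5335 -0.1916  0.0926] cmd [ 0.5337 -0.1916  0.0928]
3 15.3 F [-1.1 -0.9  0.3] T [-0.24  0.07 -0.03] pos [ 0.5335 -0.1918  0.0917] cmd [ 0.5336 -0.192   0.0918]
4 15.68 F [-0.6 -0.6  0.5] T [-0.13 -0.03 -0.06] pos [ 0.5334 -0.192   0.0907] cmd [ 0.5334 -0.1921  0.0908]
5 16.07 F [-0.1  0.7  0.7] T [ 0.02 -0.04 -0.05] pos [ 0.5334 -0.1921  0.0898] cmd [ 0.5333 -0.1922  0.0898]
6 16.45 F [0.6 0.9 1.3] T [ 0.07 -0.12 -0.06] pos [ 0.5334 -0.1921  0.0888] cmd [ 0.5333 -0.1921  0.0888]
7 16.83 F [0.1 0.1 1.5] T [-0.03 -0.04 -0.1 ] pos [ 0.5334 -0.192   0.0878] cmd [ 0.5334 -0.192   0.0878]
e 17.22 F [-0.3 -0.1  2.2] T [-0.13  0.03 -0.05] pos [ 0.5334 -0.192   0.0867] cmd [ 0.5334 -0.1919  0.0868]
```

```bash
python3 - <<'E'
from seat import *
x,y,z=.5334,-.1919,.0868
for i in range(14):
    z-=.001
    r=robot.line_to([x,y,z],max_speed=.01,threshold=8)
    a,c=avg(3);show(r,a,c,[x,y,z])
    if a[2]>7: break
    x+=np.clip(.0001*a[0],-.0005,.0005);y+=np.clip(.0001*a[1],-.0005,.0005)
f=robot.grab_frame("side");cv2.imwrite("pics/p3.png",cv2.resize(f["img"][210:350,230:390,::-1],None,fx=4,fy=4,interpolation=cv2.INTER_CUBIC))
E
```

```text
False 17.57 F [-0.8 -1.4  2.1] T [-0.2   0.01 -0.06] pos [ 0.5334 -0.192   0.0858] cmd [ 0.5334 -0.1919  0.0858]
False 17.92 F [ 0.1 -0.   2.4] T [-0.13 -0.03 -0.07] pos [ 0.5334 -0.192   0.0848] cmd [ 0.5333 -0.192   0.0848]
False 18.27 F [-0.  -0.5  2.6] T [-0.08 -0.09 -0.06] pos [ 0.5334 -0.192   0.0838] cmd [ 0.5333 -0.192   0.0838]
False 18.62 F [-0.2  0.5  2.7] T [ 0.01 -0.09 -0.12] pos [ 0.5334 -0.1921  0.0828] cmd [ 0.5333 -0.1921  0.0828]
False 18.97 F [0.5 0.2 3.2] T [-0.02 -0.13 -0.09] pos [ 0.5334 -0.1921  0.0818] cmd [ 0.5333 -0.192   0.0818]
False 19.32 F [ 0.3 -0.2  3.9] T [-0.05 -0.13 -0.1 ] pos [ 0.5334 -0.192   0.0808] cmd [ 0.5334 -0.192   0.0808]
False 19.67 F [-0.3  0.1  3.5] T [-0.06 -0.09 -0.12] pos [ 0.5334 -0.192   0.0798] cmd [ 0.5334 -0.192   0.0798]
False 20.02 F [-2.7  1.4  9.6] T [ 0.12  0.21 -0.15] pos [ 0.5334 -0.1921  0.0794] cmd [ 0.5334 -0.192   0.0788]
```

View pics/p3.png

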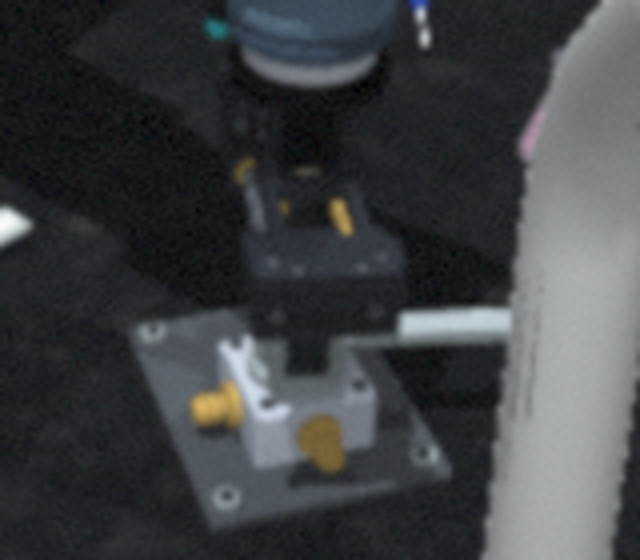

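```bash
python3 - <<'E'
from seat import *
robot.set_gripper(0.0,50)
C=np.array([.5334,-.192,.0795])
robot.line_to(C,max_speed=.01)
a,c=avg();show("start",a,c,C)
tz0=None
for d in list(range(5,66,5)):
    # follow lateral force gently
    robot.move_ptp(C,quat(np.radians(-90+d)))
    a,c=avg(2);show(d,a,c,C)
    if abs(a[5])>.6 or np.hypot(a[0],a[1])>12 or abs(a[2])>14: print("stop");break
    C[:2]+=np.clip(.00008*a[:2],-.0003,.0003)
    C[2]+=np.clip(.00005*(a[2]-4),-.0002,.0002)
E
```

```text
start 20.67 F [ 0.3 -0.3  4. ] T [-0.14 -0.09 -0.12] pos [ 0.5334 -0.192   0.0794] cmd [ 0.5334 -0.192   0.0795]
5 20.98 F [ 0.3 -0.8  2. ] T [-0.2  -0.11 -0.03] pos [ 0.5334 -0.192   0.0794] cmd [ 0.5334 -0.192   0.0795]
10 21.3 F [-1.  -0.5  3.1] T [-0.14 -0.04 -0.06] pos [ 0.5334 -0.192   0.0794] cmd [ 0.5334 -0.1921  0.0794]
15 21.62 F [-0.4 -0.2  3.8] T [-0.03 -0.07 -0.06] pos [ 0.5334 -0.192   0.0794] cmd [ 0.5333 -0.1921  0.0794]
20 21.93 F [-0.4  0.9  5.2] T [-0.03 -0.11 -0.03] pos [ 0.5334 -0.1921  0.0794] cmd [ 0.5333 -0.1921  0.0793]
25 22.25 F [ 0.1 -0.3  3.2] T [-0.08 -0.2  -0.06] pos [ 0.5333 -0.192   0.0794] cmd [ 0.5333 -0.192   0.0794]
30 22.57 F [0.5 0.6 4.2] T [ 0.   -0.15 -0.05] pos [ 0.5333 -0.1921  0.0794] cmd [ 0.5333 -0.1921  0.0794]
35 22.88 F [0.3 0.4 4.3] T [-0.07 -0.13 -0.05] pos [ 0.5333 -0.192   0.0794] cmd [ 0.5333 -0.192   0.0794]
40 23.2 F [-0.3 -0.   3.9] T [-0.1  -0.08 -0.04] pos [ 0.5334 -0.192   0.0794] cmd [ 0.5334 -0.192   0.0794]
45 23.52 F [-0.5  0.2  3.8] T [-0.13 -0.15 -0.01] pos [ 0.5333 -0.192   0.0794] cmd [ 0.5333 -0.192   0.0794]
50 23.83 F [-0.1 -0.6  4.6] T [-0.13 -0.14 -0.06] pos [ 0.5333 -0.192   0.0794] cmd [ 0.5333 -0.192   0.0794]
55 24.15 F [-0.4 -0.1  3.6] T [-0.13 -0.16 -0.08] pos [ 0.5333 -0.1921  0.0794] cmd [ 0.5333 -0.192   0.0794]
60 24.47 F [ 0.7 -0.3  3.3] T [-0.17 -0.25 -0.04] pos [ 0.5333 -0.192   0.0794] cmd [ 0.5333 -0.192   0.0794]
65 24.78 F [-0.1  0.2  4.4] T [-0.1  -0.15 -0.04] pos [ 0.5333 -0.192   0.0794] cmd [ 0.5333 -0.1921  0.0793]
```

```bash
python3 - <<'E'
from seat import *
f=robot.grab_frame("wrist");cv2.imwrite("pics/s1.png",f["img"][:,:,::-1])
C=np.array([.5333,-.1920,.0794])
for d in [67,69,70,71,72,73]:
    robot.move_ptp(C,quat(np.radians(-90+d)))
    a,c=avg(3);show(d,a,c,C)
    if abs(a[5]+.05)>.25 or np.hypot(a[0],a[1])>5: print("stop");break
f=robot.grab_frame("wrist");cv2.imwrite("pics/s2.png",f["img"][:,:,::-1])
E
```

```text
67 25.18 F [-0.1  0.   3.9] T [-0.15 -0.18 -0.11] pos [ 0.5333 -0.192   0.0794] cmd [ 0.5333 -0.192   0.0794]
69 25.53 F [0.1 0.1 4.1] T [-0.16 -0.2  -0.1 ] pos [ 0.5333 -0.192   0.0794] cmd [ 0.5333 -0.192   0.0794]
70 25.88 F [ 0.4 -0.3  3.7] T [-0.23 -0.22 -0.15] pos [ 0.5333 -0.192   0.0794] cmd [ 0.5333 -0.192   0.0794]
71 26.23 F [ 0.7 -0.4  3.8] T [-0.22 -0.27 -0.13] pos [ 0.5333 -0.192   0.0794] cmd [ 0.5333 -0.192   0.0794]
72 26.58 F [ 0.5 -1.2  3.4] T [-0.26 -0.28 -0.16] pos [ 0.5333 -0.192   0.0794] cmd [ 0.5333 -0.192   0.0794]
73 26.93 F [ 0.5 -1.1  3.6] T [-0.26 -0.26 -0.13] pos [ 0.5333 -0.192   0.0794] cmd [ 0.5333 -0.192   0.0794]
```

View pics/s2.png

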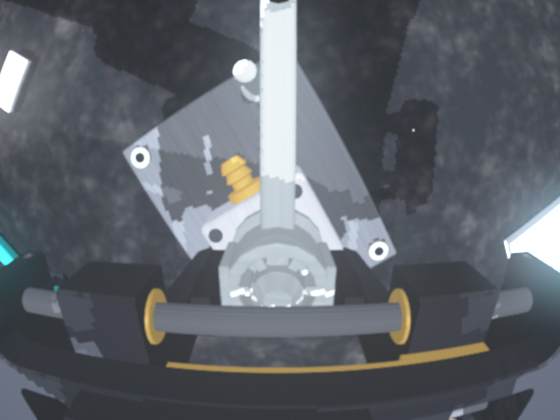

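```bash
python3 - <<'E'
from seat import *
C=np.array([.5333,-.1920,.0794])
for d in [73.7,74.4,75,75.6,76.2,76.8]:
    robot.move_ptp(C,quat(np.radians(-90+d)))
    a,c=avg(4);show(d,a,c,C)
    if abs(a[5]+.05)>.35 or np.hypot(a[0],a[1])>6: print("stop");break
f=robot.grab_frame("wrist");cv2.imwrite("pics/s3.png",cv2.resize(f["img"][30:170,180:340,::-1],None,fx=4,fy=4,interpolation=cv2.INTER_CUBIC))
E
```

```text
73.7 27.37 F [ 1.9 -1.2  2.2] T [-0.3  -0.4  -1.04] pos [ 0.5334 -0.192   0.0794] cmd [ 0.5333 -0.192   0.0794]
stop
```

View pics/s3.png

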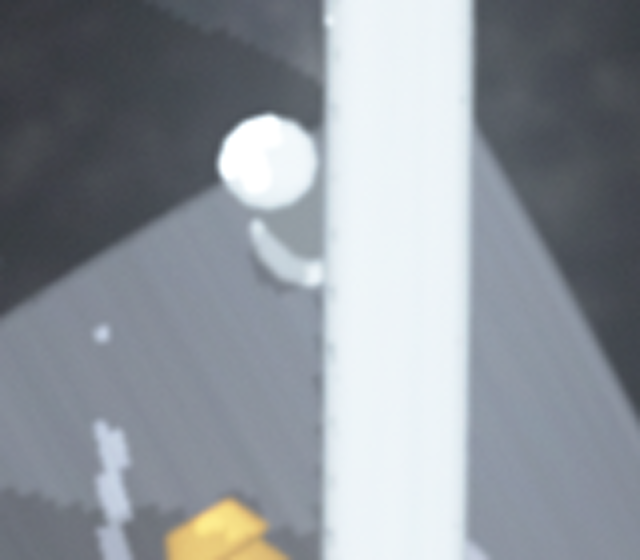

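The wrist moment jumped to -1.0 N m at 73.7°, and the stop was predicted at 73.0°. The crop shows the arm's left edge against the post, whose top is at crop (268,162). I'll relax slightly, let go and retreat.

```bash
python3 - <<'E'
from seat import *
C=np.array([.5334,-.1920,.0794])
robot.move_ptp(C,quat(np.radians(-90+73.4)))
a,c=avg(3);show("relax",a,c,C)
robot.set_gripper(.07)
robot.line_to([C[0],C[1],.20],max_speed=.08)
u=np.radians(73.4)
robot.move_ptp([C[0]-.04*np.cos(u),C[1]-.04*np.sin(u),.24],quat(np.radians(-90+73.4)))
robot.sleep(.3)
for n in("wrist","side"):
    f=robot.grab_frame(n);cv2.imwrite(f"pics/e_{n}.png",f["img"][:,:,::-1])
    import pickle;pickle.dump(meta(f),open(f"me_{n}.pkl","wb"))
s=robot.read_state();print(s["clock"],s["ft_force"],s["finger_gap"])
i=cv2.imread("pics/e_side.png")[210:350,230:390];cv2.imwrite("pics/e_sc.png",cv2.resize(i,None,fx=4,fy=4,interpolation=cv2.INTER_CUBIC))
E
```

```text
relax 27.77 F [ 0.7 -1.4  2.7] T [-0.34 -0.41 -0.68] pos [ 0.5334 -0.192   0.0794] cmd [ 0.5334 -0.192   0.0794]
30.65 [ 0.85746624 -0.00711274 -0.00598918] 0.07036693967782702
```

View pics/e_wrist.png

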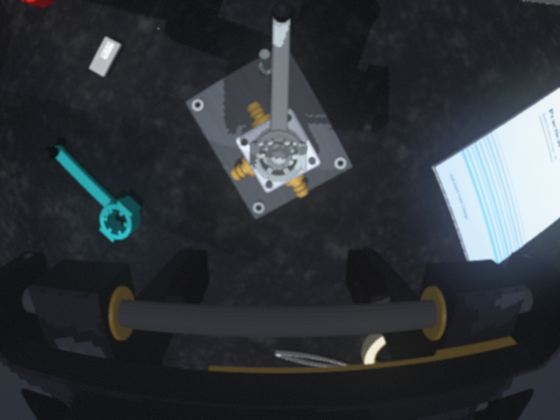

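View pics/e_sc.png

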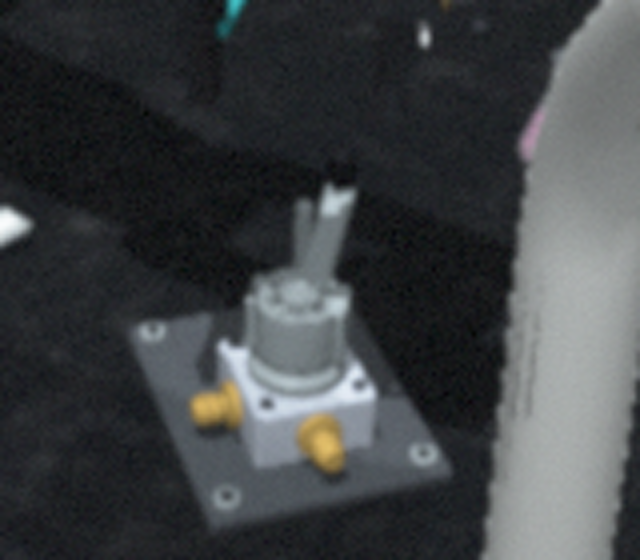

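```bash
python3 - <<'E'
from h import *
import pickle
f=pickle.load(open("me_wrist.pkl","rb"))
h=at_z(f,279,150,.09,True);k=at_z(f,282,12,.097,True);t=at_z(f,265,54,.082,True)
print(h,k,np.hypot(*(k-h)[:2]),np.degrees(np.arctan2(*(k-h)[1::-1]))-13.0,t)
i=cv2.imread("pics/e_wrist.png")[0:185,200:360];cv2.imwrite("pics/e_wc.png",cv2.resize(i,None,fx=3.2,fy=3.2,interpolation=cv2.INTER_CUBIC))
E
```

```text
[ 0.53573761 -0.18673237  0.09      ] [ 0.57220107 -0.07223433  0.097     ] 0.12016398458133062 59.33521408233281 [ 0.54827489 -0.10151095  0.082     ]
```

View pics/e_wc.png

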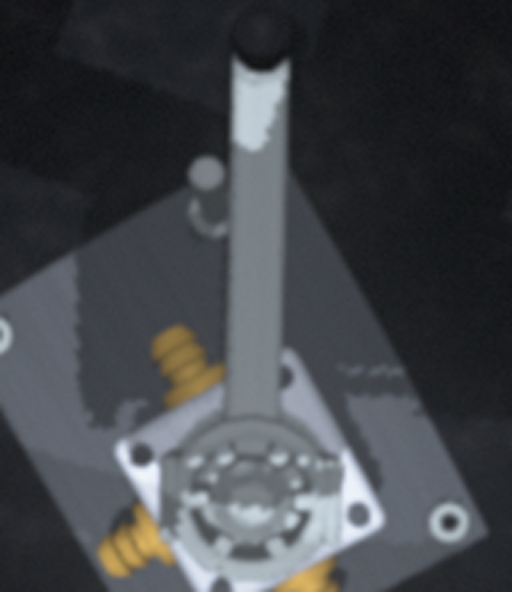

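```bash
python3 - <<'E'
from bench import robot
print(robot.job_done(),robot.read_state()["clock"])
E
```

```text
the job is handed in; nothing more can be done
the job is handed in; nothing more can be done
```

The steel lever is back on the valve, fully home on its seat and swung anticlockwise against the stop post. I let go, backed the arm clear and handed the job in with the clock at about 31 s of the 67 s allowed.

- **Fitting:** The camera showed the missing tooth's gap near 0° in world axes, so I went straight to that angle. The lever slid on in small force-checked steps. It met the seat at TCP z 0.0794 m (0.079 predicted), with a push of about 10 N.
- **Swing:** The stem turned with a light hand until the wrist moment jumped to -1.0 N m at 73.7° in world axes, about 60.7° from the valve's +x. The stop was expected at 60°.
- **Last checks:** After release the pictures show the hub flat on the collar and the arm beside the post. They put the arm at about 59.3°, within the 3.5° allowance.
- **Disagreement:** The last picture puts the hub centre about 5 mm from where the gripper held it, and the hub-to-knob distance at 120 mm instead of 130. I put this down to rough pixel picking, because the lever sits on the stem and the contact forces agreed, but I did not re-measure.
- **Not measured:** I only saw the flask, screwdriver and test piece in passing; I never measured whether they had moved. Nothing was meant to come near them.

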